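Tip back a parts chest and slide a skid plate under it

TASK

Get the green parts chest onto the steel skid plate so that it can be pulled away: tip the chest back on its rear bottom edge until it leans by itself against the sloping rest and let go of it, slide the skid's flat blade under the raised front, straight in from the front, until it stops against the chest's rear edge, and then bring the chest forward again so that it stands level, centred on the blade, with everything let go. Lower the chest gently, never let it drop or lift its rear edge clear off the table, and leave the carton, the can and the jar where they are.

Things in the scene. Friction and masses are not known exactly. Their poses are not given: they have to be found in the camera images.
- rest: Fixed plywood board, 150 mm wide, 120 mm long up its slope, 10 mm thick, on two steel struts. It leans away from the chest, 40 degrees from vertical; its top edge is 92 mm high, 77 mm behind its foot line. Origin: on the table, at the middle of the foot line of its sloping face. x: horizontal, the way the chest is tipped; y: along the foot line; z: up.
- chest: Loose green chest of drawers, 80 mm deep (x), 140 mm wide (y), 115 mm high without its handle, 0.65 to 0.95 kg. Grey drawer fronts on its front (-x). It stands before the rest, rear face 2 to 12 mm from the foot line, roughly square to it. Origin: centre of its underside; x: from front to rear (towards the rest), z: up.
- chest_bar (a point): Centre of the chest's round wooden handle bar: 16 mm in diameter, lying along the chest's y, clear length 106 mm between two posts, its centre 160 mm above the chest's underside (45 mm above the lid), over the middle of the chest. It can turn between smooth finger pads as the chest tips.
- chest_rear (a point): Middle of the chest's rear bottom edge (40 mm behind the centre of the underside), on which it pivots when tipped. It balances at about 34 degrees of tilt and leans on the rest at about 40 to 45 degrees. Axes as the chest.
- skid: Loose steel skid plate, 160 g, 170 mm long (x): a flat blade 90 mm long, 110 mm wide, 4 mm thick, square edges, then a neck 80 mm long, 40 mm wide, 4 mm thick, which carries an upright orange grip. Lies flat on the table, left or right of the chest. Origin: on its underside, half-way along; x: from the grip towards the blade's front edge, z: up.
- skid_grip (a point): Centre of the skid's upright orange grip: 30 mm along x, 20 mm along y, from 4 to 74 mm above the skid's underside; this point lies 45 mm above the underside and 150 mm behind the blade's front edge.
- skid_tip (a point): Middle of the blade's front edge, on the underside, 85 mm in front of the skid's origin. Axes as the skid.
- carton: Bystander: open cardboard carton of tools, 130 x 110 x 45 mm, on the side of the chest where the skid is not. Origin: centre of its underside.
- can: Bystander: blue can, 60 mm in diameter, 110 mm high. Origin: centre of its underside.
- jar: Bystander: amber jar, 64 mm in diameter, 85 mm high. Origin: centre of its underside.

How it is judged:
On the way, in this order (a step that is already met when the one before it is completed fails the run):
1. the chest leans back on the rest by itself (tilted more than 35 degrees), let go (angle between chest's own z axis and vertical above 0.61 rad and contact force between chest and rest above 0.05 N and contact force between the fingers and chest below 0.05 N and angular speed of chest below 0.1 rad/s), for 0.3 s.
2. with the chest still leaning on the rest, the blade lies flat under it, pointing straight in, its front edge within 25 mm of the middle of the chest's rear edge (angle between chest's own z axis and vertical above 0.61 rad and contact force between chest and rest above 0.05 N and horizontal distance between skid_tip and chest_rear below 0.025 m and angle between the x axis of skid and the x axis of rest, either way round below 0.2 rad and angle between skid's own z axis and vertical below 0.08 rad), for 0.2 s.
At the end, for the whole second after the job is handed in: The chest stands level (3.4 degrees) on the blade, underside 2.5 to 7 mm up and its weight on the blade; the blade's front edge is within 28 mm of the middle of the chest's rear edge, square to it within 11 degrees; the skid lies flat; both at rest and let go (angle between chest's own z axis and vertical below 0.06 rad and angle between skid's own z axis and vertical below 0.04 rad and height (world z) of chest between 0.0025 and 0.007 m and contact force between chest and skid above 3 N and horizontal distance between skid_tip and chest_rear below 0.028 m and angle between the x axis of chest and the x axis of skid, either way round below 0.2 rad and linear speed of each of chest, skid below 0.01 m/s and contact force between the fingers and chest below 0.05 N and contact force between the fingers and skid below 0.05 N); the robot touches nothing.
It fails at once if the chest's rear edge is lifted more than 25 mm off the table (height (world z) of chest_rear above 0.025 m).
It fails at once if the chest drops (turns faster than 3 rad/s) (angular speed of chest above 3 rad/s).
It fails at once if the chest is knocked over (tilted more than 69 degrees) (angle between chest's own z axis and vertical above 1.2 rad).
It fails at once if the carton, can or jar is pushed more than 30 mm (distance of any of carton, can, jar from where it was at the start of the episode above 0.03 m).
It also fails if it takes over 72 s, if anything falls off the work surface, if the arm or the gripper's body presses on something with over 40 N, if the wrist force passes 120 N, or if a joint passes its speed limit or range.

ROBOT

A 6-joint arm with a two-finger parallel gripper is mounted at the origin on the work surface. World frame = base frame: x ahead of the robot, y to its left, z up, the work surface at z = 0. Lengths are in m, angles in rad, forces in N, time in s.
With the tool pointing down it reaches from about 0.35 to 0.775 m from the base axis. Payload 5.5 kg.
Tool frame: the origin (TCP) lies at the very end of the fingers, on their centre line; the grasp point (between the pads) lies 19 mm behind it (env.grip_depth is the distance from the TCP to the grasp point, in m); z points along the fingers, y is the direction in which the jaws open and shut (so a half turn about z gives the same grasp; the last joint's range is limited). The gripper opens to 85 mm and grips with 20 to 120 N. Pads are 22 mm wide; open, the fingers measure 114 mm over their backs; the gripper's body (76 mm by 85 mm) begins 54 mm behind the grasp point. The pads swing forward as they close: fully open they stand 13 mm farther back than shut.
Start: joints at [1.003, 0.313, 0.046, 1.304, 0, 1.431], TCP at [0.239, 0.523, 0.231] pointing down, gripper open.
Joint ranges: [-2.76, 2.76], [-0.86, 1.69], [-1.03, 1.26], [-2.2, 2.34], [-1.47, 1.5], [-3.14, 3.14]. Speed limits (rad/s): [2.57, 2.57, 3.14, 3.14, 3.14, 3.14].

INTERFACE

Orientations are given as a unit quaternion [w, x, y, z].
In Python, from workcell import env gives the robot as it stands.
- The arm moves only by the tool step_arm, never from a script. Its argument "series" is a list of rows, each a list of 3 entries, a list of its own where there are three numbers: the shift along the world's x, y, z in cm, then the turn about the world's z in rad, then the closure in counts, from 0 (fully open) to 255 (shut). A call has 1 to 5 rows; each row is the pose to reach, as a shift and turn from the pose measured when the call began; what a row does not reach only later rows make up. A row lasts 1/8 s, in which the tool goes at most 62.5 mm and 10.7 degrees, less where a joint would pass 70% of its speed; a pose out of reach is approached as far as the arm can. A call with a gripper value outside its range is refused whole. The fingers move at their own pace and stop on an object; "newtons" is the grip in N (left out, the last holds). Time passes only in rows, so rows that repeat a pose let the fingers close. It gives the time, the measured TCP pose, the force and the opening at its end, in the units of the state.
- env.get_state(): the state, without advancing time (a new reading comes with each control period).
- env.read_camera(name): name is "side" or "top" or "wrist"; returns a dict with "frame" (480x640x3 uint8, red, green, blue), "vertical_fov" (degrees; the focal length in pixels is half the picture's height over the tangent of half this angle, whatever the lens; pixels are square), "cx", "cy" (the principal point, pixels), "camera_from_world" (4x4, takes a point from world to camera coordinates). Camera axes: x right, y down, z forward; pixel columns grow to the right and rows downward; lengths in m; the calibration is good to about 2 mm. A picture is of the moment at which its call begins. There is no depth.
- env.hand_in(): hands the job in, once; it reports no verdict.
The state is a dict: "clock": time; "joint_pos": joint angles; "qvel": joint speeds; "tau": joint torques, N m; "tcp_pos": TCP position; "orientation": TCP orientation; "wrist_force": force on the tool from outside, world axes, zero at the start; "ft_torque": the same for the moment, N m; "finger_gap": finger opening in m.
Only numpy, scipy, OpenCV 4.12 (cv2) and the standard library are available. Lean on these libraries where they do the work, as an engineer would, in place of code of your own. Each camera call takes 0.05 s, during which the arm holds its last target.

## Working session

There is one attempt and no reset: what is moved stays moved. The work goes in short steps, Python scripts to look and compute and a tool call to move; the robot and the scene stay as the last step left them, time stands still between calls to the robot, and variables do not carry over. Pictures are saved under pics/ and viewed, and the job is handed in when it is done.

Besides the shell and the picture viewer there is one more tool, called after "Emit:" in YAML: its name, and indented under it one key for each argument. step_arm: Moves the arm, as the interface text tells. Its arguments: {"type":"object","properties":{"series":{"type":"array"},"newtons":{"type":"number"}},"required":["series"]}

```bash
mkdir -p pics; ls
python3 - <<'E'
from workcell import env
import cv2
s=env.get_state()
for k,v in s.items(): print(k,v)
for n in ["side","top","wrist"]:
    c=env.read_camera(n); cv2.imwrite(f"pics/{n}0.png",cv2.cvtColor(c["frame"],cv2.COLOR_RGB2BGR))
    print(n,c["vertical_fov"],c["cx"],c["cy"],c["camera_from_world"].tolist() if hasattr(c["camera_from_world"],'tolist') else c["camera_from_world"])
E
```

```text
pics
clock 0.0
joint_pos [1.00344926e+00 3.14018846e-01 4.49753822e-02 1.30358889e+00
 1.67174276e-06 1.43119025e+00]
qvel [-9.34248222e-05 -6.42626808e-04  2.70481891e-04  1.53741863e-03
  3.51335700e-04 -5.81618365e-04]
tau [-1.86412381e-04 -4.80627000e+01  2.98533350e+01  1.95353612e-02
 -5.23119706e-05  1.76057466e-05]
tcp_pos [0.23825526 0.52275767 0.2303969 ]
orientation [-3.18564706e-04  2.12243706e-01  9.77216336e-01 -8.60966713e-04]
wrist_force [-0.34681762  0.03605198 -0.29549074]
ft_torque [0.00411128 0.01271511 0.01510058]
finger_gap 0.08547064821575487
side 51.21301568199542 324.81962909100514 244.5095227564071 [[0.7022703438880771, -0.7119064811462966, 0.002350786510842047, -0.38424204874789286], [-0.49154484333969434, -0.48727479578451266, -0.7217665414656717, 0.3554333357022061], [0.5149757577609624, 0.5057197202948083, -0.6921325981511515, 0.9433252078433328], [0.0, 0.0, 0.0, 1.0]]
top 45.91765241574816 318.1674521024803 235.8612499320838 [[-0.0012769948983963172, -0.9996528947483035, 0.0263146215128986, -0.011447624428219842], [-0.9822527356916851, -0.0036816224676757396, -0.18752602188018266, 0.5649517971190875], [0.18755781111494857, -0.026087078742993458, -0.9819070891955239, 1.221573936674852], [0.0, 0.0, 0.0, 1.0]]
wrist 59.13386339725514 321.73822750568155 240.35322982795995 [[0.414685738787806, 0.9099633414887173, -0.0015669054534552334, -0.5741048647126699], [0.8771412680221256, -0.3992686660791321, 0.2668477622539277, -0.03426655605642654], [0.24219606515909758, -0.11203235887045729, -0.9637374209749104, 0.37864212997944735], [0.0, 0.0, 0.0, 1.0]]
```

View pics/top0.png

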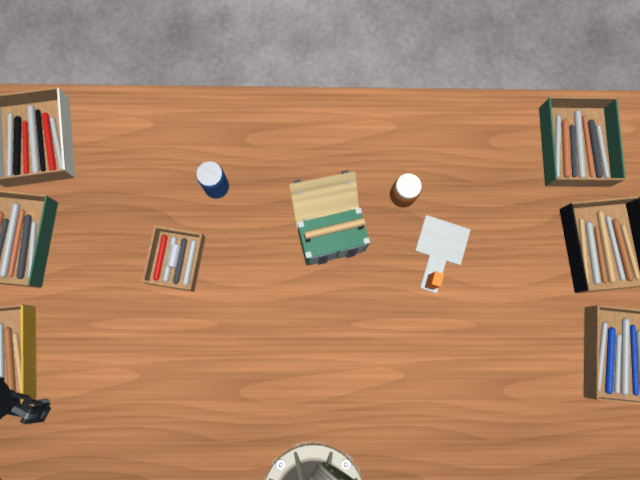

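View pics/side0.png

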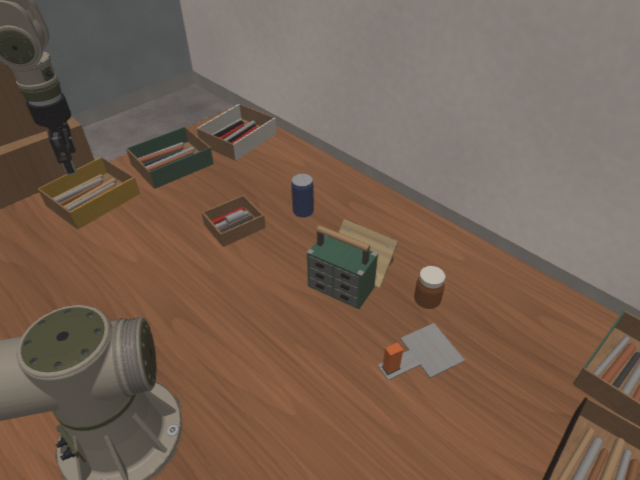

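```bash
cat > h.py <<'E'
from workcell import env
import cv2, numpy as np
def cam(n,save=None):
    c=env.read_camera(n)
    c["M"]=np.array(c["camera_from_world"]); c["f"]=240/np.tan(np.radians(c["vertical_fov"]/2))
    c["bgr"]=cv2.cvtColor(c["frame"],cv2.COLOR_RGB2BGR); c["hsv"]=cv2.cvtColor(c["bgr"],cv2.COLOR_BGR2HSV)
    if save: cv2.imwrite(save,c["bgr"])
    return c
def ray(c,u,v):
    M=c["M"];R=M[:3,:3];o=-R.T@M[:3,3]
    return o,R.T@np.array([(u-c["cx"])/c["f"],(v-c["cy"])/c["f"],1.])
def onz(c,uv,z):
    o,d=ray(c,*uv); return o+d*(z-o[2])/d[2]
def proj(c,p):
    q=c["M"]@np.append(p,1); return np.array([c["cx"]+c["f"]*q[0]/q[2],c["cy"]+c["f"]*q[1]/q[2]])
def crop(c,box,k,name):
    x0,y0,x1,y1=box
    cv2.imwrite(name,cv2.resize(c["bgr"][y0:y1,x0:x1],None,fx=k,fy=k,interpolation=cv2.INTER_CUBIC))
E
python3 - <<'E'
from h import *
c=cam("top"); crop(c,(280,160,480,310),4,"pics/t1.png")
s=cam("side"); crop(s,(290,210,490,360),4,"pics/s1.png")
E
```

```text
(no output)
```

View pics/t1.png

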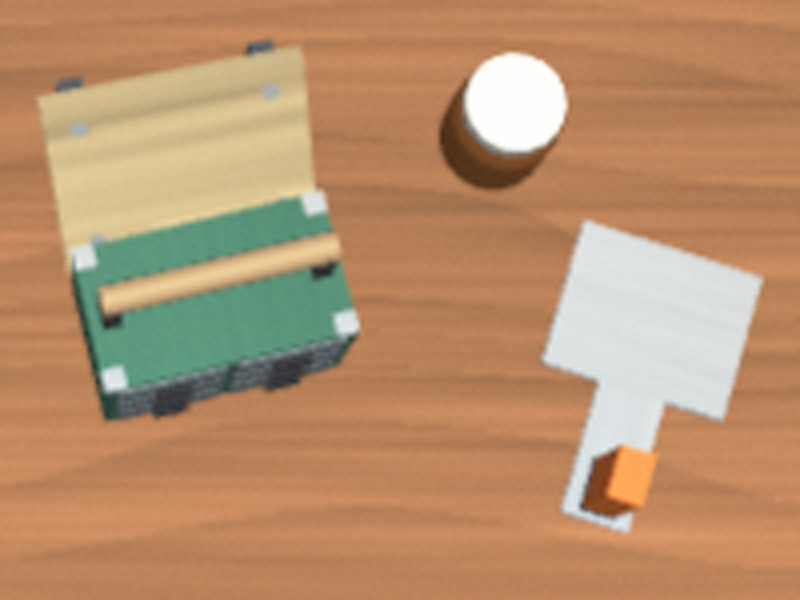

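View pics/s1.png

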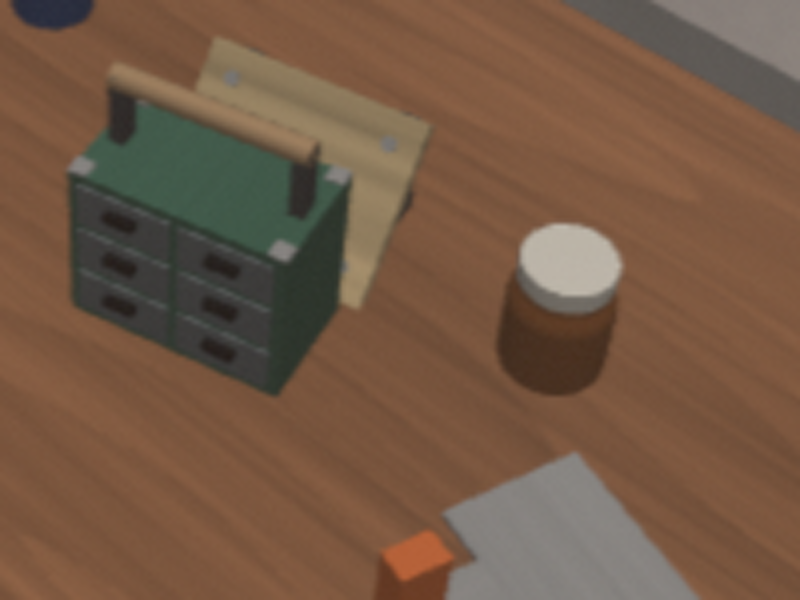

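Run:
```python
from h import *
c=cam("top"); s=cam("side")
P=lambda l,z:np.array([onz(c,(280+a/4-.0,160+b/4),z) for a,b in l])
def yaw(d): return round(np.degrees(np.arctan2(d[1],d[0])),2)
lid=P([(72,250),(324,192),(357,326),(104,390)],.115)
print("lid",lid.round(4).tolist(),lid.mean(0)); 
print(yaw(lid[0]-lid[3]),yaw(lid[1]-lid[2]),yaw(lid[0]-lid[1])-90,yaw(lid[3]-lid[2])-90, [np.linalg.norm(lid[i]-lid[i-1]).round(4) for i in range(4)])
b=P([(104,300),(337,247)],.16); print("bar",b,b.mean(0),yaw(b[0]-b[1])-90)
S=lambda l:[onz(s,(290+a/4,210+bb/4),.115) for a,bb in l]
l2=np.array(S([(70,172),(282,262),(350,178)]));print("side lid FL,FR,RR",l2)
t=P([(38,98),(302,47)],.092);print("rest top",t,t.mean(0),yaw(t[0]-t[1])-90,np.linalg.norm(t[0]-t[1]))
a=np.radians(yaw(t[0]-t[1])-90);print("foot",t.mean(0)-.077*np.array([np.cos(a),np.sin(a),0]))
k=P([(585,220),(763,278),(724,420),(542,362)],.004);n=P([(562,512),(630,532)],.004)
print("skid tip",k[:2].mean(0),"neck",n.mean(0),yaw(k[:2].mean(0)-n.mean(0)),yaw(k[0]-k[1])-90,yaw(k[0]-k[3]),[np.linalg.norm(k[i]-k[i-1]).round(4) for i in range(4)])
g=P([(622,447),(658,453),(642,508),(607,500)],.074);print("grip",g.mean(0))
for nm,cc in [("can",[(210,172)]),("jar",[(409,186)])]:
  print(nm,onz(c,cc[0],.11 if nm=="can" else .085))
print("carton",onz(c,(174,258),.045))
# front foot of chest
```

```text
lid [[0.5823, 0.0342, 0.115], [0.615, -0.102, 0.115], [0.5414, -0.1186, 0.115], [0.5064, 0.0168, 0.115]] [ 0.56125185 -0.04239683  0.115     ]
12.9 12.68 13.510000000000005 14.5 [np.float64(0.0779), np.float64(0.14), np.float64(0.0755), np.float64(0.1398)]
bar [[ 0.54635419  0.01712369  0.16      ]
 [ 0.57479634 -0.10358103  0.16      ]] [ 0.56057527 -0.04322867  0.16      ] 13.260000000000005
side lid FL,FR,RR [[ 0.5033566   0.01203705  0.115     ]
 [ 0.53596998 -0.11870374  0.115     ]
 [ 0.61083013 -0.10319868  0.115     ]]
rest top [[ 0.67332984  0.0536937   0.092     ]
 [ 0.70376065 -0.09336054  0.092     ]] [ 0.68854524 -0.01983342  0.092     ] 11.689999999999998 0.15016985138164735
foot [ 0.61314236 -0.03543488  0.092     ]
skid tip [ 0.60839984 -0.32045234  0.004     ] neck [ 0.44692985 -0.26797452  0.004     ] -18.0 -18.349999999999994 -18.45 [np.float64(0.0899), np.float64(0.11), np.float64(0.0889), np.float64(0.1108)]
grip [ 0.46515291 -0.27331275  0.074     ]
can [0.69538712 0.22701911 0.11      ]
jar [ 0.67352716 -0.21376602  0.085     ]
carton [0.51504079 0.31131423 0.045     ]
```

Emit:
step_arm:
  series:
    - [[3,-5.3,0],-0.09,0]
    - [[6,-10.6,0],-0.18,0]
    - [[9,-15.9,0],-0.27,0]
    - [[12,-21.2,0],-0.36,0]
    - [[15,-26.5,0],-0.45,0]
  newtons: 40

```text
clock: 0.98
tcp_pos: [0.3893, 0.2565, 0.2313]
orientation: [0.0, 0.426, 0.905, 0.0]
wrist_force: [0.3, 0.5, -0.3]
finger_gap: 0.0854
```

Emit:
step_arm:
  series:
    - [[3,-5.2,0],-0.1,0]
    - [[6,-10.5,0],-0.2,0]
    - [[9,-15.8,0],-0.3,0]
    - [[12,-21,0],-0.4,0]
    - [[15,-26.3,0],-0.46,0]

```text
clock: 1.6
tcp_pos: [0.5401, -0.0085, 0.2316]
orientation: [0.001, 0.622, 0.783, 0.0]
wrist_force: [1.0, 1.0, 0.1]
finger_gap: 0.0854
```

Emit:
step_arm:
  series:
    - [[2,-3.7,0],0,0]
    - [[2,-3.7,0],0,0]

```text
clock: 1.85
tcp_pos: [0.5613, -0.0484, 0.2309]
orientation: [0.001, 0.624, 0.782, 0.0]
wrist_force: [-0.7, -0.0, 0.2]
finger_gap: 0.0853
```

Run:
```python
from h import *
s=env.get_state(); o=s["orientation"]; print(s["clock"],s["tcp_pos"],2*np.degrees(np.arctan2(o[2],o[1]))-90)
cam("wrist","pics/w1.png"); c=cam("top"); crop(c,(280,160,480,310),4,"pics/t2.png")
```

```text
1.85 [ 0.56127259 -0.04842894  0.23091653] 12.804129926206897
```

View pics/w1.png

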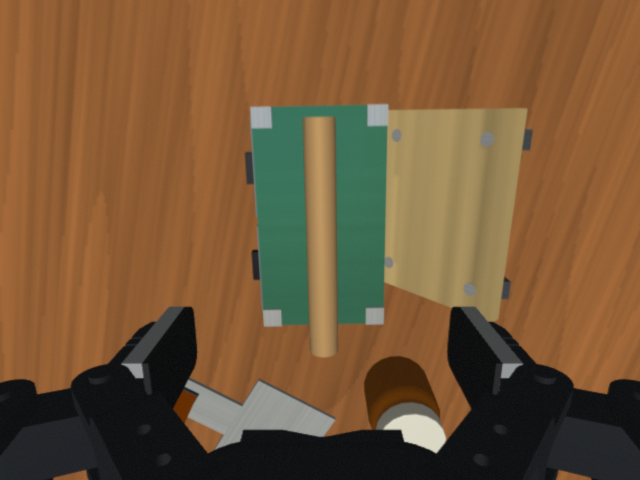

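Emit:
step_arm:
  series:
    - [[0,0.5,-4],0,0]
    - [[0,0.5,-7],0,0]
    - [[0,0.5,-8.8],0,60]
    - [[0,0.5,-8.8],0,110]
    - [[0,0.5,-8.8],0,110]

```text
clock: 2.58
tcp_pos: [0.5599, -0.0397, 0.1443]
orientation: [0.0, 0.622, 0.783, 0.001]
wrist_force: [-0.3, 0.2, -0.3]
finger_gap: 0.0485
```

Run:
```python
from h import *
cam("wrist","pics/w2.png"); c=cam("side"); crop(c,(290,180,450,300),5,"pics/s2.png")
```

```text
(no output)
```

View pics/s2.png

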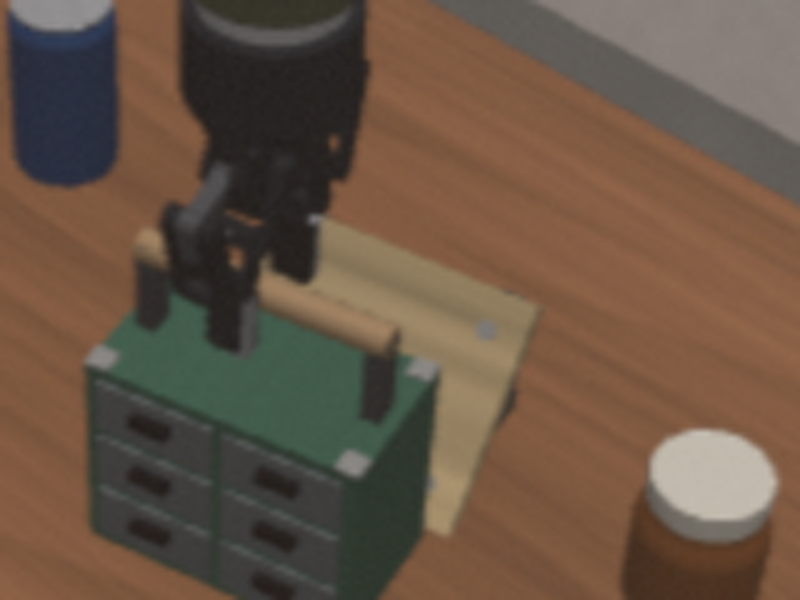

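View pics/w2.png

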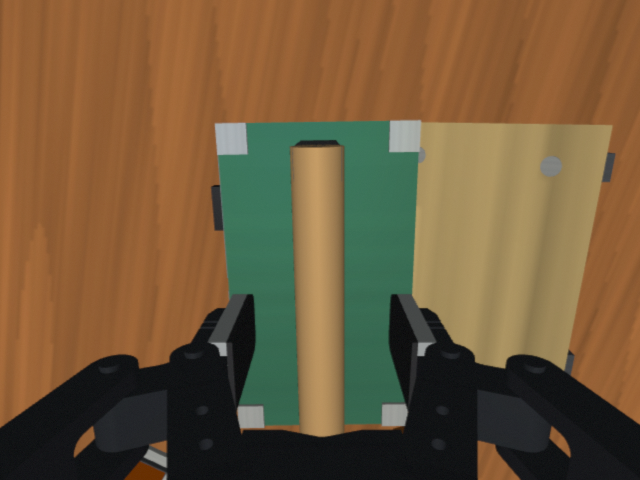

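Emit:
step_arm:
  series:
    - [[0,0,-0.3],0,255]
    - [[0,0,-0.3],0,255]
    - [[0,0,-0.3],0,255]
    - [[0,0,-0.3],0,255]

```text
clock: 3.18
tcp_pos: [0.5601, -0.0404, 0.142]
orientation: [0.001, 0.622, 0.783, 0.001]
wrist_force: [-2.5, -0.6, 4.3]
finger_gap: 0.0148
```

Emit:
step_arm:
  series:
    - [[0.7,0.16,0.17],0,255]
    - [[1.37,0.32,0.3],0,255]
    - [[2.1,0.5,0.4],0,255]
    - [[2.77,0.65,0.45],0,255]
    - [[2.77,0.65,0.45],0,255]

```text
clock: 3.8
tcp_pos: [0.5888, -0.0335, 0.1467]
orientation: [0.001, 0.622, 0.783, 0.001]
wrist_force: [-4.0, 1.6, 0.2]
finger_gap: 0.0145
```

Run:
```python
from h import *
c=cam("side"); crop(c,(290,180,450,330),4,"pics/s3.png")
```

```text
(no output)
```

View pics/s3.png

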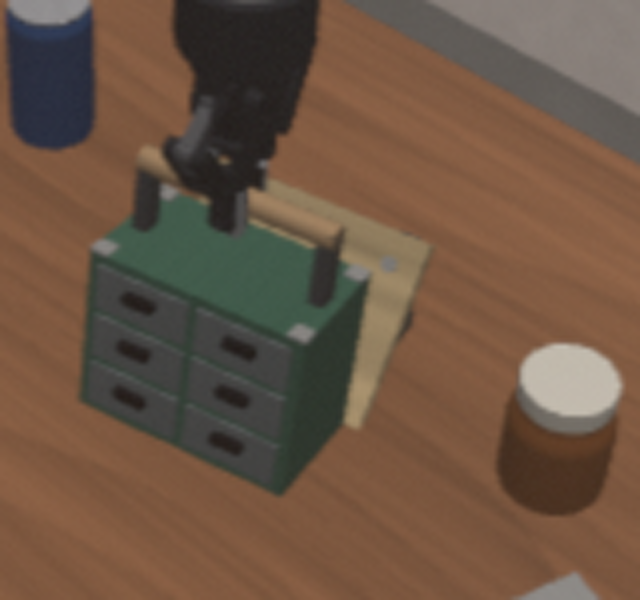

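```bash
cat >> h.py <<'E'
def chestpt(rear,yaw,t,x,y,z):
    "x,z from rear bottom edge in chest frame"
    a=np.radians(yaw);t=np.radians(t)
    X=x*np.cos(t)+z*np.sin(t);Z=-x*np.sin(t)+z*np.cos(t)
    return np.array([rear[0]+X*np.cos(a)-y*np.sin(a),rear[1]+X*np.sin(a)+y*np.cos(a),Z])
E
python3 - <<'E'
from h import *
c=cam("side")
for nm,rear,t in [("tilt10",(.599,-.034),10),("slid28",(.6265,-.0275),0),("slid10 t 6",(.609,-.032),6.3)]:
  print(nm,[(((proj(c,chestpt(rear,13.2,t,x,y,z))-[290,180])*4).round(0)).tolist() for x,y,z in [(-.08,-.07,0),(-.08,.07,0),(-.08,-.07,.115),(0,-.07,.115),(-.08,.07,.115)]])
E
```

```text
tilt10 [[277.0, 501.0], [72.0, 406.0], [306.0, 343.0], [369.0, 275.0], [87.0, 249.0]]
slid28 [[298.0, 485.0], [97.0, 393.0], [310.0, 350.0], [376.0, 264.0], [94.0, 258.0]]
slid10 t 6 [[285.0, 496.0], [82.0, 402.0], [308.0, 346.0], [372.0, 270.0], [90.0, 253.0]]
```

Emit:
step_arm:
  series:
    - [[0.7,0.16,0.03],0,255]
    - [[1.4,0.33,0.04],0,255]
    - [[2.1,0.5,0],0,255]
    - [[2.79,0.65,-0.05],0,255]
    - [[2.79,0.65,-0.05],0,255]

```text
clock: 4.53
tcp_pos: [0.6177, -0.0271, 0.1469]
orientation: [0.002, 0.622, 0.783, 0.002]
wrist_force: [-1.9, 2.4, 4.9]
finger_gap: 0.0144
```

Run:
```python
from h import *
c=cam("side"); crop(c,(290,180,450,330),4,"pics/s4.png")
for nm,rear,t in [("tilt20",(.599,-.034),20),("slid10 t 16.5",(.609,-.032),16.5)]:
  print(nm,[(((proj(c,chestpt(rear,13.2,t,x,y,z))-[290,180])*4).round(0)).tolist() for x,y,z in [(-.08,-.07,0),(-.08,.07,0),(-.08,-.07,.115),(0,-.07,.115),(-.08,.07,.115),(0,-.07,0)]])
```

```text
tilt20 [[282.0, 481.0], [75.0, 387.0], [326.0, 306.0], [383.0, 261.0], [109.0, 215.0], [339.0, 429.0]]
slid10 t 16.5 [[289.0, 477.0], [84.0, 383.0], [328.0, 307.0], [387.0, 255.0], [111.0, 217.0], [347.0, 418.0]]
```

View pics/s4.png

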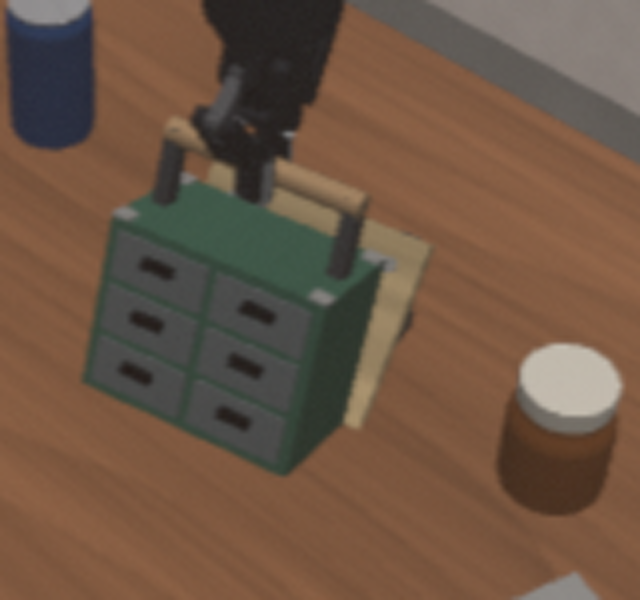

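Emit:
step_arm:
  series:
    - [[0.7,0.16,-0.09],0,255]
    - [[1.39,0.33,-0.21],0,255]
    - [[2.07,0.49,-0.36],0,255]
    - [[2.76,0.65,-0.54],0,255]
    - [[2.76,0.65,-0.54],0,255]

```text
clock: 5.2
tcp_pos: [0.6462, -0.0208, 0.1413]
orientation: [0.003, 0.622, 0.783, 0.002]
wrist_force: [-0.8, -0.8, 3.2]
finger_gap: 0.0147
```

Emit:
step_arm:
  series:
    - [[0.67,0.16,-0.22],0,255]
    - [[1.33,0.31,-0.46],0,255]
    - [[1.98,0.46,-0.74],0,255]
    - [[2.5,0.58,-0.98],0,255]
    - [[2.5,0.58,-0.98],0,255]

```text
clock: 5.82
tcp_pos: [0.6718, -0.0151, 0.1308]
orientation: [0.003, 0.622, 0.783, 0.002]
wrist_force: [-0.0, -1.2, -0.0]
finger_gap: 0.0144
```

Run:
```python
from h import *
c=cam("side"); crop(c,(290,180,450,330),4,"pics/s5.png")
for nm,rear,t in [("tilt39",(.599,-.034),39),("slid10 t 37",(.609,-.032),37)]:
  print(nm,[(((proj(c,chestpt(rear,13.2,t,x,y,z))-[290,180])*4).round(0)).tolist() for x,y,z in [(-.08,-.07,0),(-.08,.07,0),(-.08,-.07,.115),(0,-.07,.115),(-.08,.07,.115),(0,-.07,0)]])
```

```text
tilt39 [[295.0, 440.0], [86.0, 347.0], [365.0, 251.0], [405.0, 251.0], [150.0, 165.0], [339.0, 429.0]]
slid10 t 37 [[302.0, 433.0], [94.0, 341.0], [370.0, 245.0], [412.0, 241.0], [156.0, 159.0], [347.0, 418.0]]
```

View pics/s5.png

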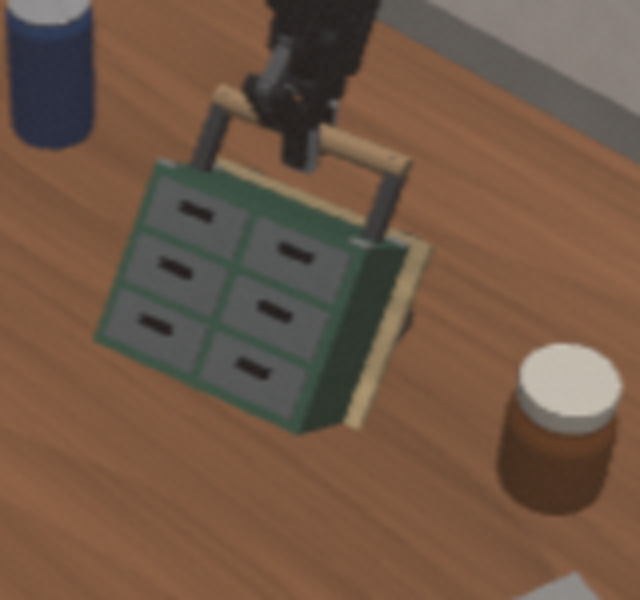

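Emit:
step_arm:
  series:
    - [[0.25,0.06,-0.13],0,255]
    - [[0.5,0.12,-0.26],0,255]
    - [[0.75,0.18,-0.4],0,255]
    - [[0.75,0.18,-0.4],0,255]

```text
clock: 6.38
tcp_pos: [0.6771, -0.0138, 0.1282]
orientation: [0.002, 0.622, 0.783, 0.001]
wrist_force: [-8.3, -3.9, 11.5]
finger_gap: 0.0146
```

Emit:
step_arm:
  series:
    - [[0,0,0],0,160]
    - [[0,0,0],0,160]
    - [[0,0,0],0,160]
    - [[0,0,0],0,160]

```text
clock: 6.88
tcp_pos: [0.6771, -0.0136, 0.1279]
orientation: [0.002, 0.622, 0.783, 0.001]
wrist_force: [-0.3, -0.4, -0.9]
finger_gap: 0.0317
```

Run:
```python
from h import *
c=cam("side"); crop(c,(290,180,450,330),4,"pics/s6.png");cam("wrist","pics/w6.png")
for nm,rear,t in [("tilt42",(.599,-.034),42),("slid10 t 40",(.609,-.032),40)]:
  print(nm,[(((proj(c,chestpt(rear,13.2,t,x,y,z))-[290,180])*4).round(0)).tolist() for x,y,z in [(-.08,-.07,0),(-.08,.07,0),(-.08,-.07,.115),(0,-.07,.115),(-.08,.07,.115),(0,-.07,0)]])
```

```text
tilt42 [[297.0, 433.0], [89.0, 340.0], [371.0, 244.0], [408.0, 251.0], [157.0, 158.0], [339.0, 429.0]]
slid10 t 40 [[305.0, 427.0], [97.0, 334.0], [376.0, 238.0], [414.0, 241.0], [162.0, 153.0], [347.0, 418.0]]
```

View pics/s6.png

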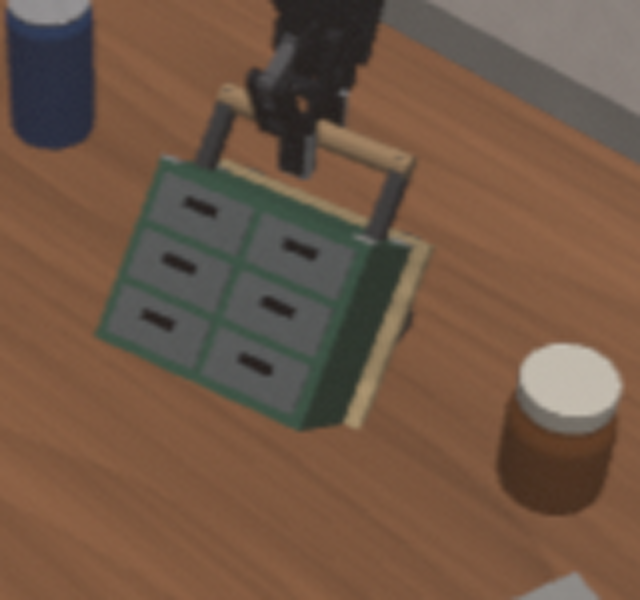

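View pics/w6.png

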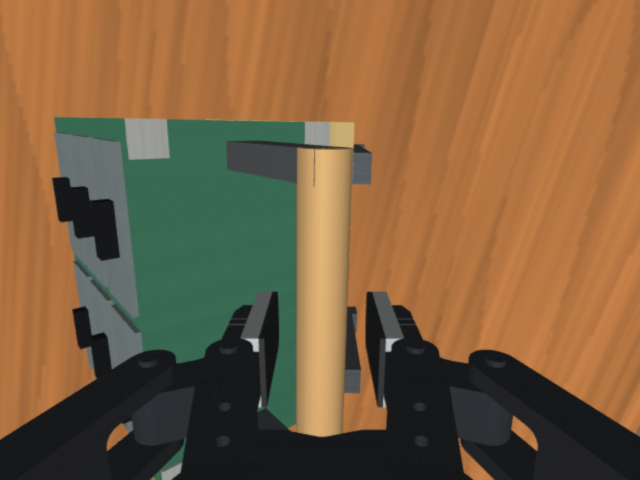

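Emit:
step_arm:
  series:
    - [[0,0,3],0,160]
    - [[0,0,8],0,160]
    - [[-3,-2,9],0,60]
    - [[-6,-6,9],0.1,0]
    - [[-10,-10,9],0.2,0]

```text
clock: 7.6
tcp_pos: [0.5768, -0.1145, 0.2182]
orientation: [0.003, 0.539, 0.842, 0.001]
wrist_force: [0.5, -1.5, -0.2]
finger_gap: 0.0837
```

Run:
```python
from h import *
s=env.get_state(); o=s["orientation"]; print(s["clock"],s["tcp_pos"],2*np.degrees(np.arctan2(o[2],o[1]))-90)
c=cam("side"); crop(c,(290,180,490,330),4,"pics/s7.png")
c=cam("top"); crop(c,(280,160,480,310),4,"pics/t7.png")
```

```text
7.6 [ 0.57682685 -0.11452029  0.21819278] 24.77317970406874
```

View pics/s7.png

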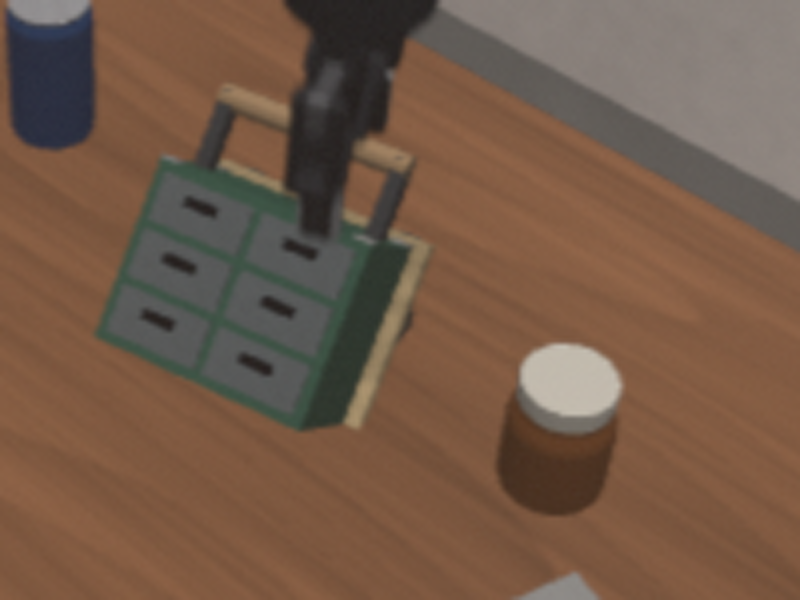

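View pics/t7.png

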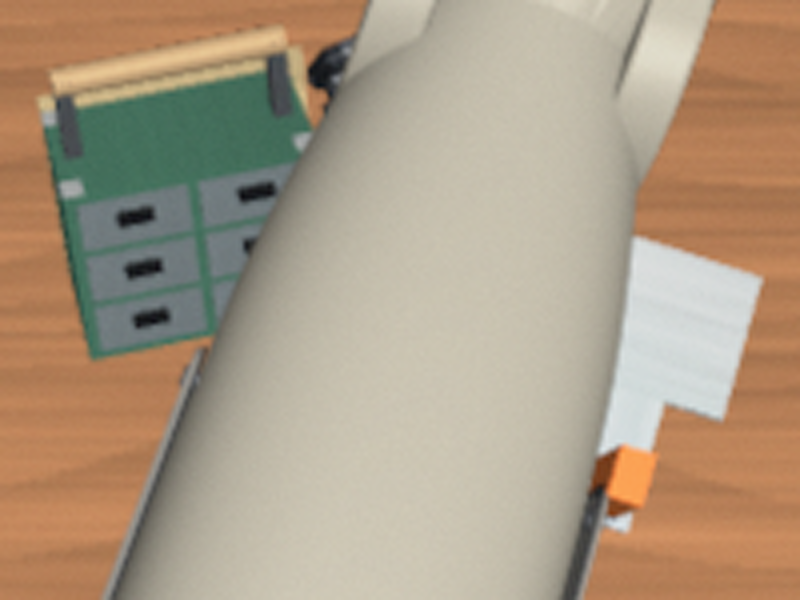

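Emit:
step_arm:
  series:
    - [[-2.6,-4,0],0.17,0]
    - [[-5.4,-8,0],0.34,0]
    - [[-8,-12,-2],0.51,0]
    - [[-11,-15.9,-6],0.67,0]
    - [[-11.1,-15.9,-7],0.82,0]

```text
clock: 8.32
tcp_pos: [0.46, -0.2769, 0.1458]
orientation: [-0.0, 0.162, 0.987, 0.001]
wrist_force: [1.0, 0.6, 0.4]
finger_gap: 0.0856
```

Run:
```python
from h import *
s=env.get_state(); o=s["orientation"]; print(s["clock"],s["tcp_pos"],2*np.degrees(np.arctan2(o[2],o[1]))-90)
cam("wrist","pics/w8.png")
c=cam("top"); crop(c,(280,150,440,270),5,"pics/t8.png")
```

```text
8.325 [ 0.4600334  -0.27691962  0.14578903] 71.33793547039502
```

View pics/w8.png

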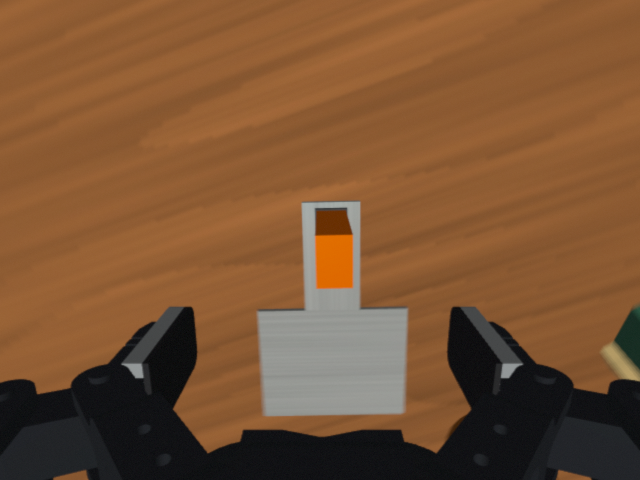

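View pics/t8.png

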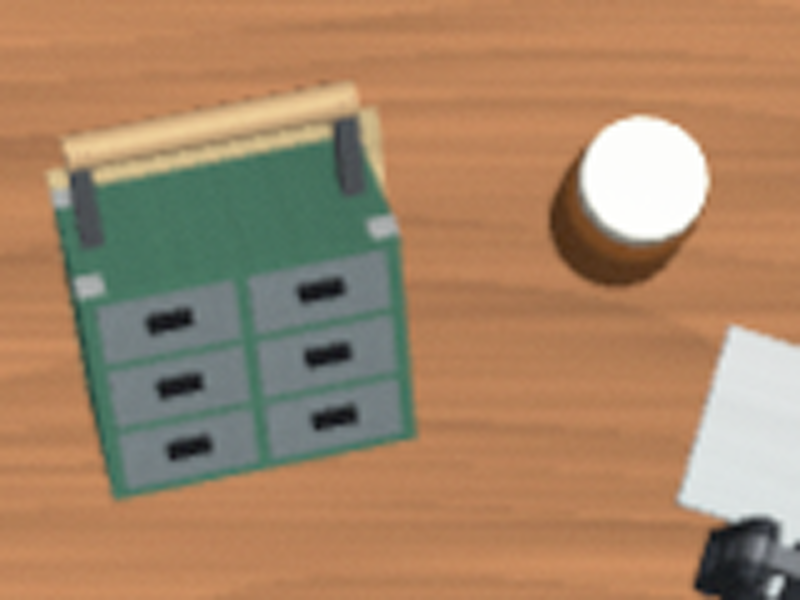

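Run:
```python
from h import *
c=cam("top"); s=cam("side")
def tri(a,b):
    o1,d1=ray(c,280+a[0]/5,150+a[1]/5);o2,d2=ray(s,290+b[0]/4,180+b[1]/4)
    k=np.linalg.lstsq(np.c_[d1,-d2],o2-o1,rcond=None)[0]
    p,q=o1+k[0]*d1,o2+k[1]*d2
    print(((p+q)/2).round(4),np.linalg.norm(p-q).round(4)); return (p+q)/2
FL=tri((115,497),(97,335));FR=tri((415,437),(303,430))
BL=tri((65,152),(224,95));BR=tri((357,95),(409,163))
m=(FL+FR)/2;d=FL-FR;yaw=np.degrees(np.arctan2(d[1],d[0]))-90
d=BL-BR;yb=np.degrees(np.arctan2(d[1],d[0]))-90
print("frontmid",m,yaw,yb); t=np.arcsin(m[2]/.08);a=np.radians((yaw+yb)/2)
print("tilt",np.degrees(t),"rear",m+.08*np.cos(t)*np.array([np.cos(a),np.sin(a),0]))
b=(BL+BR)/2; print("bar",b)
for t in np.radians([40,41,42,43,44]):
  r=b[:2]-(-.04*np.cos(t)+.16*np.sin(t))*np.array([np.cos(a),np.sin(a)])
  f=m[:2]+.08*np.cos(t)*np.array([np.cos(a),np.sin(a)])
  print(np.degrees(t).round(),"z",.16*np.cos(t)+.04*np.sin(t),.08*np.sin(t),"rear frombar",r,"fromfront",f)
```

```text
[0.5347 0.0233 0.0489] 0.0001
[ 0.5637 -0.1131  0.0487] 0.0023
[0.6667 0.0455 0.1444] 0.0016
[ 0.6903 -0.0783  0.1515] 0.0024
frontmid [ 0.54919342 -0.04492113  0.04877907] 11.988735860999384 10.778687476721373
tilt 37.570591006575015 rear [ 0.61135423 -0.0324057   0.04877907]
bar [ 0.678516   -0.01638862  0.14792731]
40.0 z 0.14827861528649805 0.05142300877492314 rear frombar [ 0.60773221 -0.03064019] fromfront [ 0.60927137 -0.03282507]
41.0 z 0.1469958939952638 0.05248472231924058 rear frombar [ 0.60520608 -0.0311488 ] fromfront [ 0.60838242 -0.03300405]
42.0 z 0.14566839633073742 0.05353044850870866 rear frombar [ 0.60270228 -0.03165292] fromfront [ 0.60747544 -0.03318666]
43.0 z 0.1442965266615672 0.05455986880499988 rear frombar [ 0.60022158 -0.03215238] fromfront [ 0.60655071 -0.03337284]
44.0 z 0.14288070287254406 0.05557266963671978 rear frombar [ 0.59776473 -0.03264704] fromfront [ 0.6056085  -0.03356255]
```

Emit:
step_arm:
  series:
    - [[0.5,0.35,-3],0.01,0]
    - [[0.5,0.35,-8],0.01,0]
    - [[0.5,0.35,-11.4],0.01,0]
    - [[0.5,0.35,-11.6],0.01,100]
    - [[0.5,0.35,-11.6],0.01,150]

```text
clock: 9.15
tcp_pos: [0.4695, -0.2724, 0.034]
orientation: [0.002, 0.159, 0.987, -0.0]
wrist_force: [0.1, 0.1, 0.4]
finger_gap: 0.0515
```

Run:
```python
from h import *
cam("wrist","pics/w9.png");s=env.get_state();print(s["tcp_pos"],s["finger_gap"],s["wrist_force"])
```

```text
[ 0.46980747 -0.27276359  0.0345012 ] 0.04349695845640179 [-0.25496331  0.19808933  1.09385334]
```

View pics/w9.png

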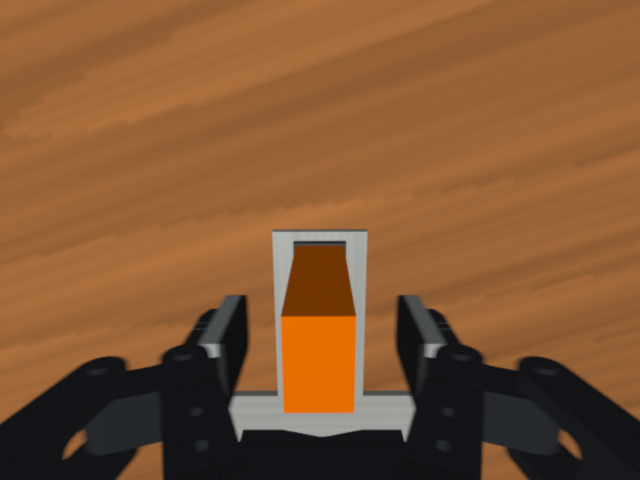

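Emit:
step_arm:
  series:
    - [[-0.3,0,-0.4],0,255]
    - [[-0.3,0,-0.4],0,255]
    - [[-0.3,0,-0.4],0,255]
    - [[-0.3,0,-0.4],0,255]
  newtons: 60

```text
clock: 9.7
tcp_pos: [0.4679, -0.2738, 0.0322]
orientation: [0.004, 0.159, 0.987, -0.001]
wrist_force: [-1.2, -0.3, 6.6]
finger_gap: 0.0196
```

Emit:
step_arm:
  series:
    - [[-1,0,0.4],0,255]
    - [[-5,1,0.8],0,255]
    - [[-8.5,5,0.8],0.13,255]
    - [[-9.5,10,0.8],0.28,255]
    - [[-9.5,14.5,0.8],0.42,255]
  newtons: 110

```text
clock: 10.32
tcp_pos: [0.3703, -0.127, 0.0399]
orientation: [0.004, -0.052, 0.999, 0.0]
wrist_force: [1.1, -1.1, -2.2]
finger_gap: 0.0188
```

Emit:
step_arm:
  series:
    - [[0,4.5,0],0.1,255]
    - [[0,4.5,0],0.1,255]

```text
clock: 10.58
tcp_pos: [0.3677, -0.079, 0.0395]
orientation: [0.002, -0.104, 0.995, 0.001]
wrist_force: [-0.4, -1.1, -2.0]
finger_gap: 0.0186
```

Run:
```python
from h import *
s=env.get_state(); o=s["orientation"]; print(s["clock"],s["tcp_pos"],2*np.degrees(np.arctan2(o[2],o[1]))-90,s["wrist_force"],s["joint_pos"])
c=cam("top"); crop(c,(280,170,480,320),4,"pics/t10.png")
c=cam("side"); crop(c,(270,190,470,340),4,"pics/s10.png")
```

```text
10.575 [ 0.36773717 -0.07901152  0.03945391] 101.91585012953524 [-0.40684024 -1.12069446 -1.96120241] [-0.42955866  0.10108708 -0.74235915  0.72483932  0.00439062 -0.63752397]
```

View pics/t10.png

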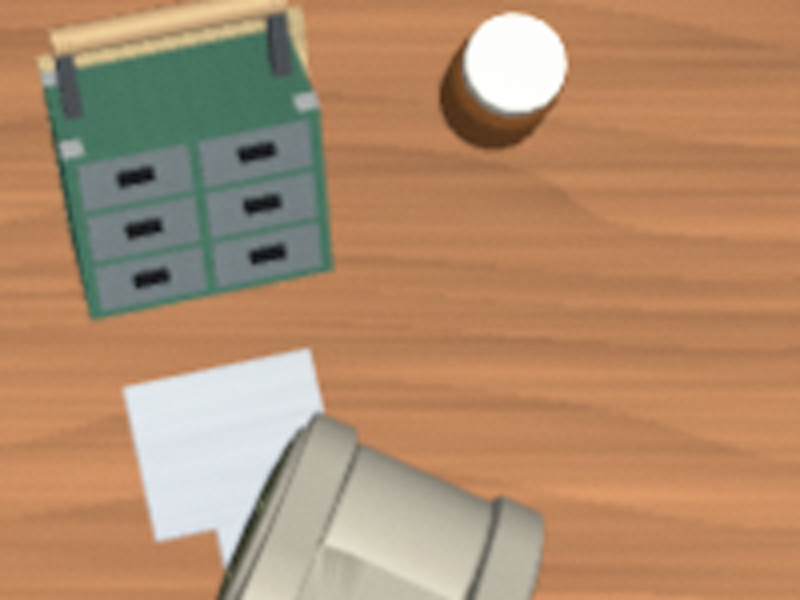

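View pics/s10.png

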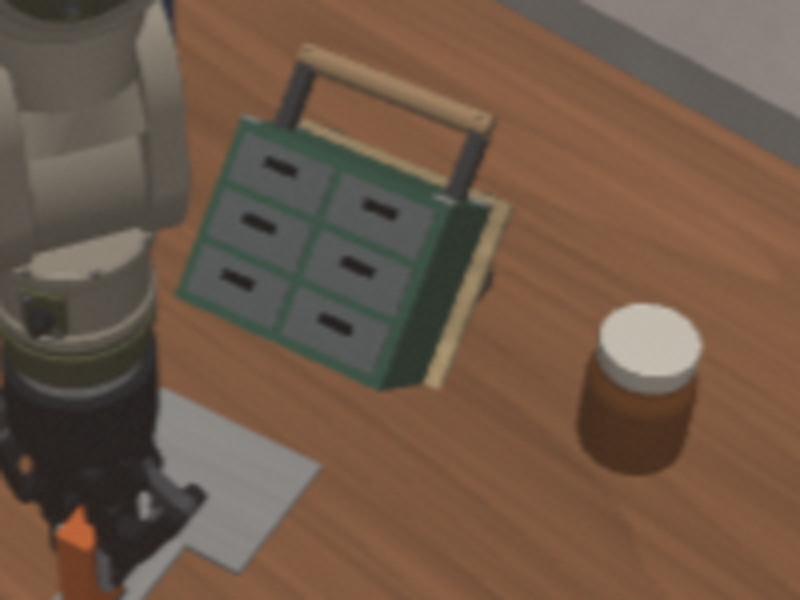

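Run:
```python
from h import *
c=cam("top"); s=cam("side")
P=lambda a,b,z:onz(c,(280+a/4,170+b/4),z)
a,b,d=P(125,387,.011),P(311,349,.011),P(156,542,.011)
print(a,b,(a+b)/2,np.degrees(np.arctan2(*(a-b)[[1,0]]))-90,np.degrees(np.arctan2(*(a-d)[[1,0]])),np.linalg.norm(a-b))
print("side FR corner",onz(s,(270+322/4,190+466/4),.011))
# chest front edge check
e,f=P(92,319,.052),P(332,268,.052); print("chest front",e,f,(e+f)/2,np.degrees(np.arctan2(*(e-f)[[1,0]]))-90)
```

```text
[0.50063112 0.00413278 0.011     ] [ 0.523036   -0.10349848  0.011     ] [ 0.51183356 -0.04968285  0.011     ] 11.758949585915488 11.288156001580639 0.10993846721601723
side FR corner [ 0.52291895 -0.10677109  0.011     ]
chest front [0.53344876 0.02324731 0.052     ] [ 0.56303441 -0.11205328  0.052     ] [ 0.54824158 -0.04440298  0.052     ] 12.334495506181298
```

Emit:
step_arm:
  series:
    - [[0,-0.2,-0.7],0,255]
    - [[2,0.22,-0.75],0,255]
    - [[4,0.65,-0.75],0,255]
    - [[6,1.08,-0.75],0,255]
    - [[7.5,1.4,-0.75],0,255]

```text
clock: 11.4
tcp_pos: [0.4462, -0.0698, 0.0322]
orientation: [0.004, -0.1, 0.995, -0.0]
wrist_force: [-4.8, -1.6, 7.0]
finger_gap: 0.0192
```

Run:
```python
from h import *
s=env.get_state(); o=s["orientation"]; print(s["clock"],s["tcp_pos"],o,2*np.degrees(np.arctan2(o[2],o[1]))-90,s["wrist_force"],s["ft_torque"])
c=cam("top"); crop(c,(280,160,480,310),4,"pics/t11.png")
c=cam("side"); crop(c,(270,190,470,340),4,"pics/s11.png")
```

```text
11.4 [ 0.44622886 -0.06980217  0.03224037] [ 3.56338996e-03 -9.99624740e-02  9.94984816e-01 -1.46455938e-04] 101.47409235594512 [-4.82442455 -1.5998978   6.95077256] [-0.11253173  0.69669294 -0.00695701]
```

View pics/t11.png

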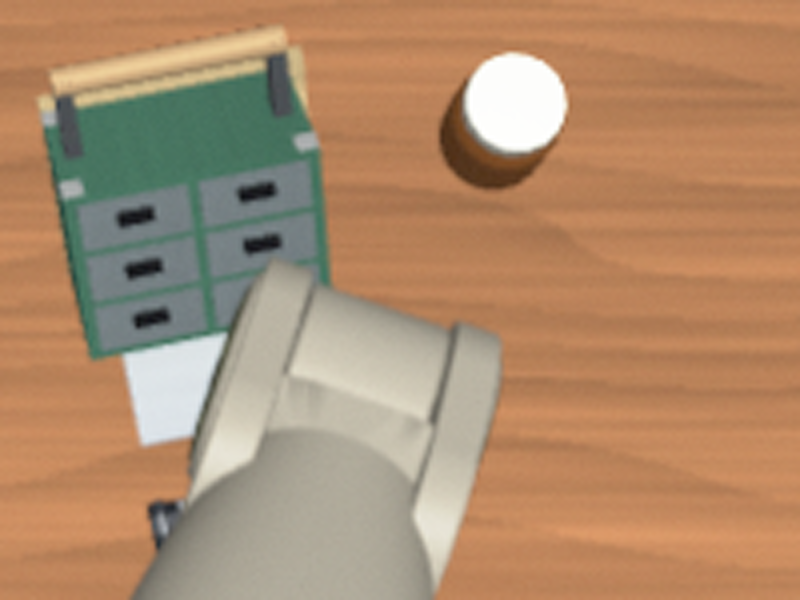

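View pics/s11.png

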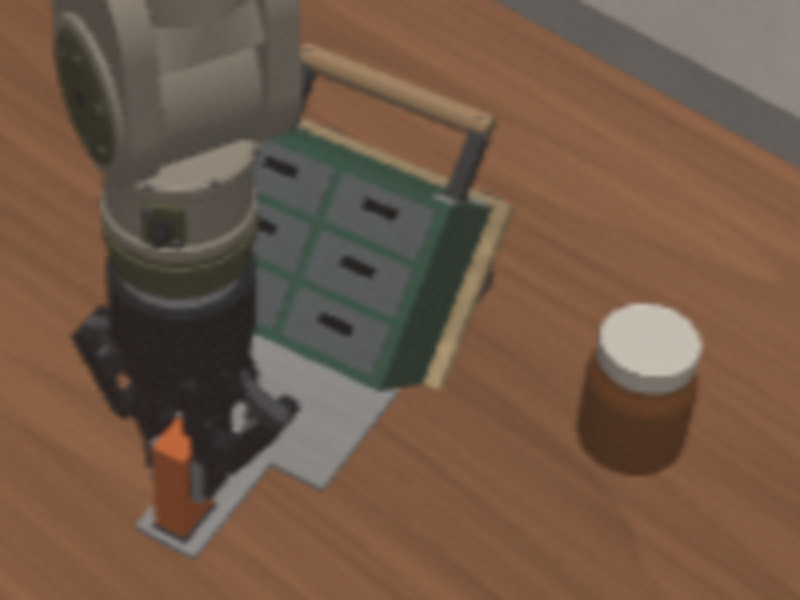

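Emit:
step_arm:
  series:
    - [[0.4,0.09,0.03],0,255]
    - [[0.8,0.17,0.03],0,255]
    - [[1.0,0.21,0.03],0,255]
    - [[1.0,0.21,0.03],0,255]

```text
clock: 12.0
tcp_pos: [0.4573, -0.0674, 0.0325]
orientation: [0.004, -0.101, 0.995, -0.0]
wrist_force: [0.6, -0.5, -2.2]
finger_gap: 0.0187
```

Emit:
step_arm:
  series:
    - [[0.2,0.04,-0.05],0,255]
    - [[0.4,0.09,-0.05],0,255]
    - [[0.6,0.13,-0.05],0,255]
    - [[0.6,0.13,-0.05],0,255]

```text
clock: 12.5
tcp_pos: [0.4586, -0.0668, 0.0322]
orientation: [0.0, -0.1, 0.995, -0.001]
wrist_force: [-16.2, -6.0, 16.7]
finger_gap: 0.0188
```

Emit:
step_arm:
  series:
    - [[-0.05,0,0.02],0,255]
    - [[-0.05,0,0.02],0,255]

```text
clock: 12.75
tcp_pos: [0.4582, -0.067, 0.0328]
orientation: [0.001, -0.1, 0.995, -0.001]
wrist_force: [-2.9, -1.8, 3.3]
finger_gap: 0.0189
```

Emit:
step_arm:
  series:
    - [[0,0,0],0,150]
    - [[0,0,0],0,100]
    - [[0,0,0],0,80]
    - [[0,0,4],0,80]
    - [[0,0,8],0,60]

```text
clock: 13.38
tcp_pos: [0.4577, -0.0667, 0.1132]
orientation: [-0.0, -0.1, 0.995, -0.001]
wrist_force: [0.1, -0.2, 0.2]
finger_gap: 0.0654
```

Emit:
step_arm:
  series:
    - [[-1,-3,6],0,60]
    - [[-2,-8,9],0,60]
    - [[-2,-12,9],0,60]

```text
clock: 13.75
tcp_pos: [0.439, -0.189, 0.2066]
orientation: [0.002, -0.1, 0.995, -0.003]
wrist_force: [1.6, 0.7, -0.1]
finger_gap: 0.0655
```

Run:
```python
from h import *
s=env.get_state(); o=s["orientation"]; print(s["clock"],s["tcp_pos"],o,2*np.degrees(np.arctan2(o[2],o[1]))-90,s["wrist_force"])
c=cam("top"); crop(c,(280,160,480,310),4,"pics/t12.png")
c=cam("side"); crop(c,(270,190,470,340),4,"pics/s12.png")
```

```text
13.75 [ 0.43897633 -0.18901402  0.20661779] [ 0.00221952 -0.10012622  0.99496804 -0.00289973] 101.49295480294913 [ 1.60836858  0.697071   -0.11007184]
```

View pics/t12.png

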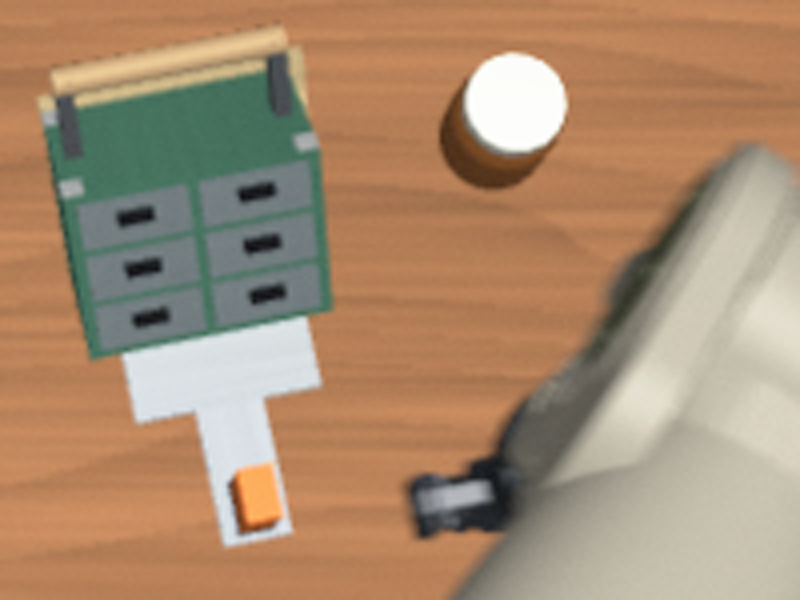

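View pics/s12.png

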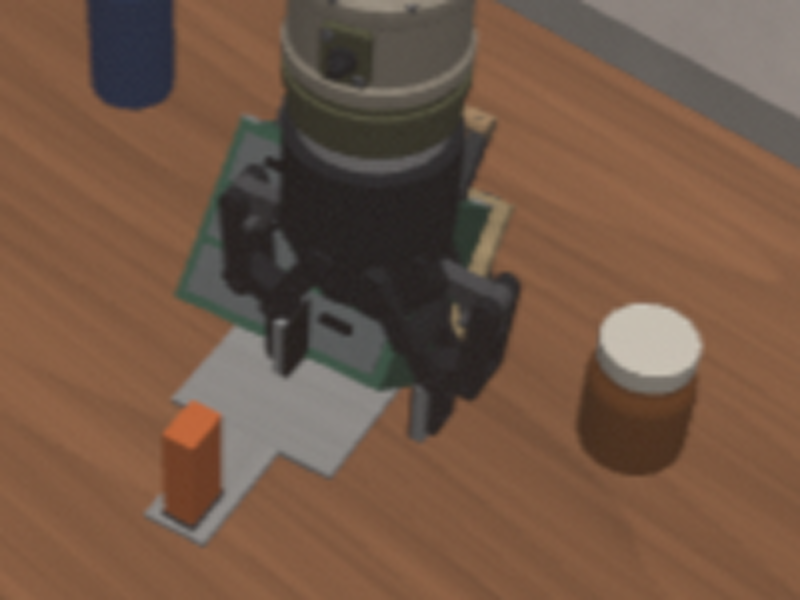

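Run:
```python
from h import *
c=cam("top")
P=lambda a,b,z:onz(c,(280+a/4,160+b/4),z)
a,b,n1,n2=P(135,423,.004),P(322,384,.004),P(224,547,.004),P(292,532,.004)
m=(a+b)/2;n=(n1+n2)/2
print(m,n,"yaw",np.degrees(np.arctan2(*(a-b)[[1,0]]))-90,np.degrees(np.arctan2(*(m-n)[[1,0]])),"len",np.linalg.norm(m-n))
y=np.radians(12);u=np.array([np.cos(y),np.sin(y),0]);print("tip",m+.09*u,n+.17*u)
e,f=P(92,358,.0525),P(331,309,.0525);print("chest front",(e+f)/2,np.degrees(np.arctan2(*(e-f)[[1,0]]))-90, "rear",(e+f)/2+.08*np.cos(np.radians(41))*u)
bl,br=P(54,80,.147),P(287,37,.147);print("bar",bl,br,(bl+br)/2,np.degrees(np.arctan2(*(bl-br)[[1,0]]))-90)
```

```text
[ 0.5154929  -0.05619775  0.004     ] [ 0.43665713 -0.07243549  0.004     ] yaw 11.997360962368887 11.638405221823808 len 0.08049063630765943
tip [ 0.60352618 -0.0374857   0.004     ] [ 0.60294222 -0.0370905   0.004     ]
chest front [ 0.5481486  -0.04408783  0.0525    ] 11.920233785477535 rear [ 0.60720599 -0.0315348   0.0525    ]
bar [0.6675191  0.04388847 0.147     ] [ 0.6921302  -0.08016516  0.147     ] [ 0.67982465 -0.01813835  0.147     ] 11.22125272293431
```

Emit:
step_arm:
  series:
    - [[2.4,1.7,1],-0.17,100]
    - [[4.8,3.4,1],-0.34,120]
    - [[7.2,5.2,1],-0.51,140]
    - [[9.6,6.9,1],-0.68,150]
    - [[12,8.7,1],-0.85,155]

```text
clock: 14.52
tcp_pos: [0.5579, -0.0993, 0.2125]
orientation: [-0.001, 0.323, 0.947, -0.001]
wrist_force: [0.8, 0.2, -0.3]
finger_gap: 0.0332
```

Emit:
step_arm:
  series:
    - [[3,2,0],-0.17,155]
    - [[6,4,0],-0.34,155]
    - [[9,6.5,0],-0.51,155]
    - [[11.9,8.6,0],-0.68,155]
    - [[11.9,8.6,0],-0.73,155]

```text
clock: 15.15
tcp_pos: [0.6777, -0.0098, 0.2105]
orientation: [-0.003, 0.639, 0.769, -0.001]
wrist_force: [-1.2, -1.3, 0.5]
finger_gap: 0.0336
```

Run:
```python
from h import *
s=env.get_state(); o=s["orientation"]; print(s["clock"],s["tcp_pos"],s["finger_gap"],2*np.degrees(np.arctan2(o[2],o[1]))-90)
cam("wrist","pics/w13.png")
```

```text
15.15 [ 0.67770854 -0.00976814  0.21051467] 0.03361092829286433 10.604584434059646
```

View pics/w13.png

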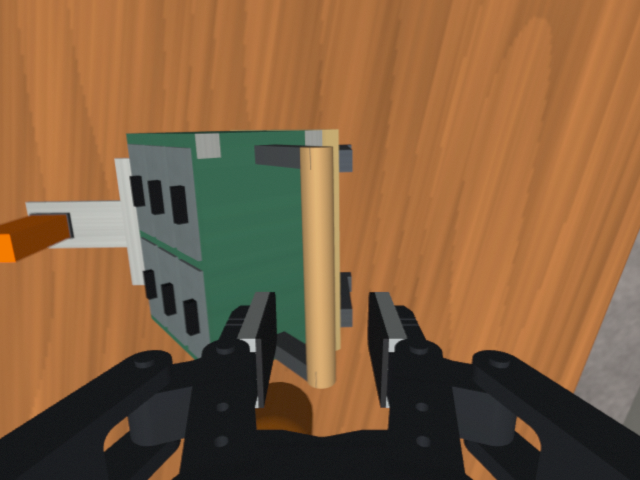

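Emit:
step_arm:
  series:
    - [[0,-0.4,-3],0.02,155]
    - [[0,-0.4,-6.5],0.02,155]
    - [[0,-0.4,-8.2],0.02,155]
    - [[0,-0.4,-8.2],0.02,155]
  newtons: 40

```text
clock: 15.7
tcp_pos: [0.6755, -0.0139, 0.1272]
orientation: [-0.004, 0.631, 0.776, -0.002]
wrist_force: [-0.2, 0.3, 0.5]
finger_gap: 0.0334
```

Emit:
step_arm:
  series:
    - [[0,0,0],0,200]
    - [[0,0,0],0,255]
    - [[0,0,0],0,255]
    - [[0,0,0],0,255]

```text
clock: 16.2
tcp_pos: [0.6766, -0.0139, 0.1285]
orientation: [-0.003, 0.631, 0.776, -0.001]
wrist_force: [1.0, 0.7, 4.6]
finger_gap: 0.015
```

Emit:
step_arm:
  series:
    - [[-0.37,-0.08,0.2],0,255]
    - [[-0.74,-0.16,0.39],0,255]
    - [[-1.12,-0.24,0.58],0,255]
    - [[-1.51,-0.32,0.75],0,255]
    - [[-1.51,-0.32,0.75],0,255]

```text
clock: 16.82
tcp_pos: [0.6613, -0.0172, 0.1362]
orientation: [-0.003, 0.631, 0.776, -0.001]
wrist_force: [3.3, 0.2, -1.3]
finger_gap: 0.0149
```

Run:
```python
from h import *
c=cam("side"); crop(c,(270,190,470,340),4,"pics/s14.png")
```

```text
(no output)
```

View pics/s14.png

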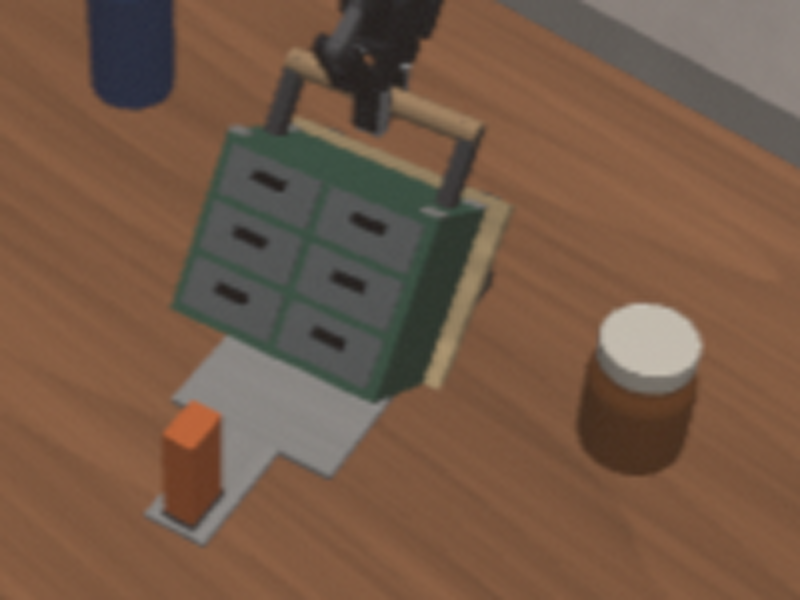

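Emit:
step_arm:
  series:
    - [[-0.65,-0.14,0.26],0,255]
    - [[-1.3,-0.28,0.5],0,255]
    - [[-1.97,-0.42,0.7],0,255]
    - [[-2.65,-0.56,0.88],0,255]
    - [[-2.65,-0.56,0.88],0,255]

```text
clock: 17.5
tcp_pos: [0.6347, -0.0229, 0.1461]
orientation: [-0.003, 0.631, 0.775, -0.001]
wrist_force: [0.8, 1.1, 5.9]
finger_gap: 0.0149
```

Emit:
step_arm:
  series:
    - [[-0.68,-0.15,0.1],0,255]
    - [[-1.37,-0.29,0.2],0,255]
    - [[-2.06,-0.44,0.26],0,255]
    - [[-2.75,-0.59,0.3],0,255]
    - [[-2.75,-0.59,0.3],0,255]

```text
clock: 18.12
tcp_pos: [0.6062, -0.0289, 0.1489]
orientation: [-0.003, 0.631, 0.775, -0.001]
wrist_force: [2.2, 1.7, 3.9]
finger_gap: 0.0145
```

Run:
```python
from h import *
c=cam("side"); crop(c,(270,190,470,340),4,"pics/s15.png")
```

```text
(no output)
```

View pics/s15.png

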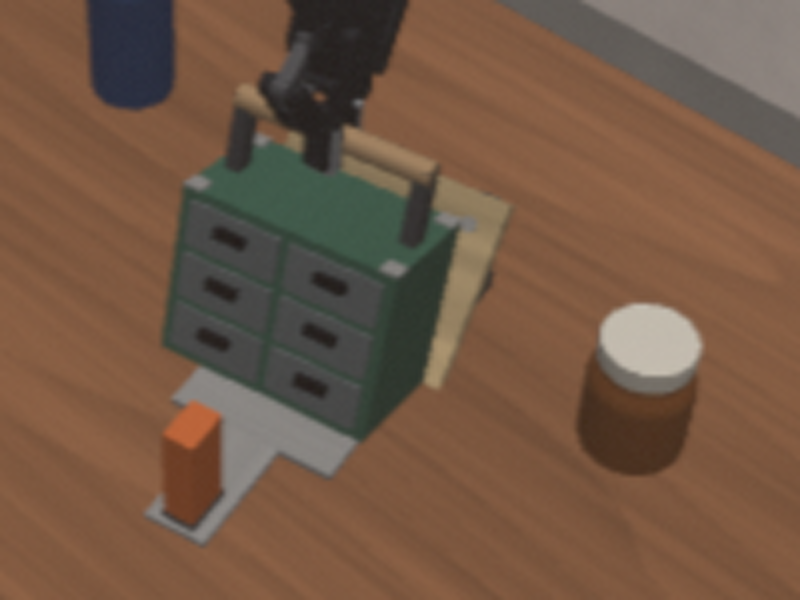

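Emit:
step_arm:
  series:
    - [[-0.7,-0.15,0.0],0,255]
    - [[-1.4,-0.3,0.0],0,255]
    - [[-2.1,-0.45,-0.05],0,255]
    - [[-2.8,-0.6,-0.12],0,255]
    - [[-2.8,-0.6,-0.12],0,255]

```text
clock: 18.8
tcp_pos: [0.5769, -0.035, 0.1477]
orientation: [-0.004, 0.632, 0.775, -0.002]
wrist_force: [-0.9, 1.8, 5.5]
finger_gap: 0.0148
```

Run:
```python
from h import *
c=cam("side"); crop(c,(270,190,470,340),4,"pics/s16.png")
```

```text
(no output)
```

View pics/s16.png

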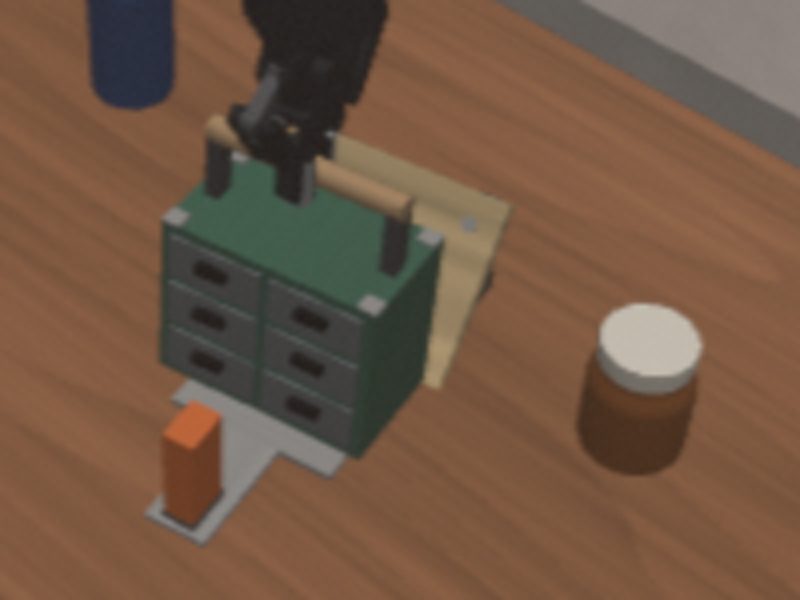

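Emit:
step_arm:
  series:
    - [[-0.35,-0.07,-0.05],0,255]
    - [[-0.7,-0.15,-0.1],0,255]
    - [[-1.05,-0.22,-0.17],0,255]
    - [[-1.3,-0.28,-0.22],0,255]
    - [[-1.3,-0.28,-0.22],0,255]

```text
clock: 19.48
tcp_pos: [0.5655, -0.0376, 0.1464]
orientation: [-0.003, 0.631, 0.775, -0.0]
wrist_force: [4.2, 3.6, 5.1]
finger_gap: 0.0146
```

Run:
```python
from h import *
c=cam("side"); crop(c,(270,190,470,340),4,"pics/s17.png")
```

```text
(no output)
```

View pics/s17.png

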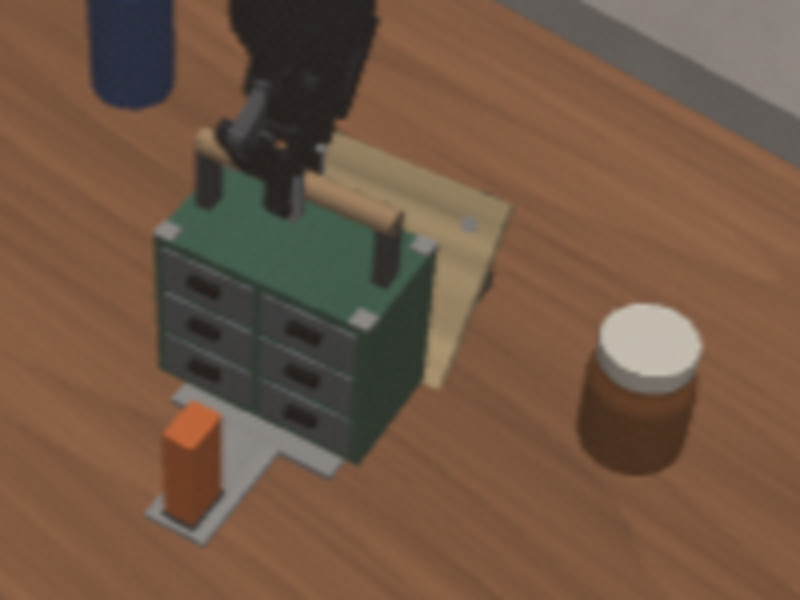

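Emit:
step_arm:
  series:
    - [[0,0,0],0,230]
    - [[0,0,0],0,200]
    - [[0,0,0],0,160]
    - [[0,0,0],0,120]
    - [[0,0,0],0,110]

```text
clock: 20.15
tcp_pos: [0.5649, -0.0377, 0.146]
orientation: [-0.003, 0.631, 0.775, -0.001]
wrist_force: [0.3, -0.2, -0.6]
finger_gap: 0.0487
```

Emit:
step_arm:
  series:
    - [[0,0,4],0,80]
    - [[0,0,8],0,60]
    - [[0,-6,12],0,60]
    - [[-4,-11,12],0,60]
    - [[-8,-16,12],0,60]

```text
clock: 20.78
tcp_pos: [0.4905, -0.1918, 0.2666]
orientation: [-0.002, 0.631, 0.776, -0.001]
wrist_force: [-0.4, -0.3, 0.6]
finger_gap: 0.0655
```

Run:
```python
from h import *
print(env.get_state()["tcp_pos"])
c=cam("side"); crop(c,(270,190,470,340),4,"pics/s18.png")
c=cam("top"); crop(c,(280,160,480,310),4,"pics/t18.png")
```

```text
[ 0.49049054 -0.19177309  0.26656512]
```

View pics/s18.png

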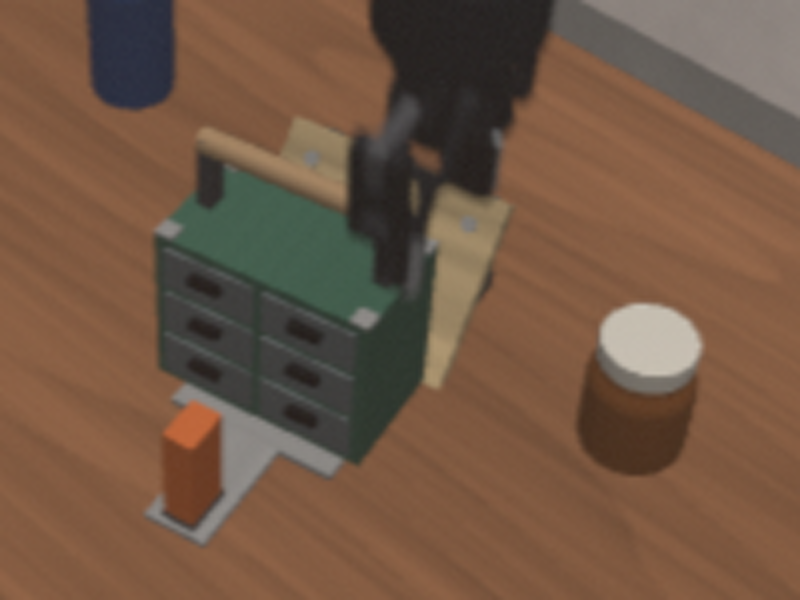

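View pics/t18.png

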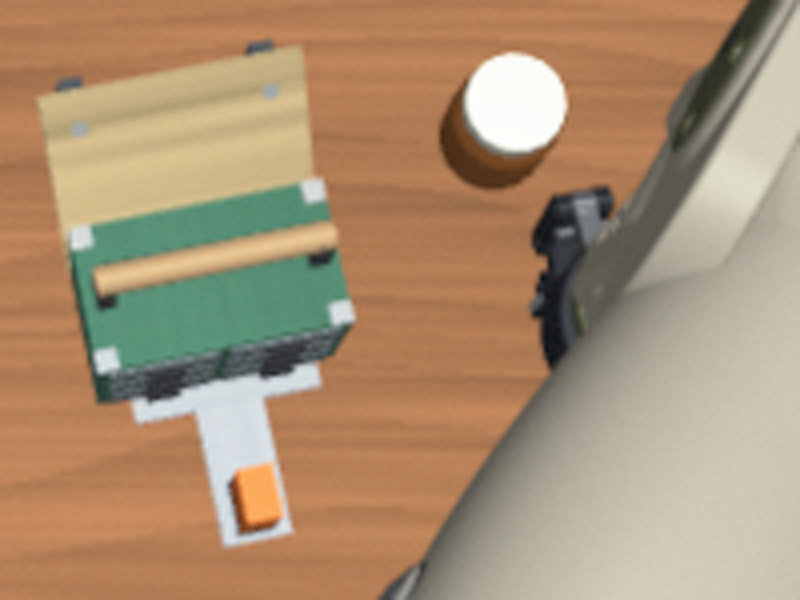

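Run:
```python
from h import *
c=cam("top");s=cam("side")
P=lambda a,b,z:onz(c,(280+a/4,160+b/4),z)
L=np.array([P(*p,.119) for p in [(67,230),(324,180),(354,322),(96,372)]]);m=L.mean(0)
yaw=[np.degrees(np.arctan2(*(L[i]-L[j])[[1,0]])) for i,j in [(0,3),(1,2)]]+[np.degrees(np.arctan2(*(L[i]-L[j])[[1,0]]))-90 for i,j in [(0,1),(3,2)]]
a=np.radians(12);u=np.array([np.cos(a),np.sin(a)]);r=m[:2]+.04*u
print(m,yaw,"rear",r,"tip-rear",np.linalg.norm(r-[.603,-.037]))
for k,t in [("on blade",0),("t3",3)]:
  print(k,[((proj(s,chestpt(r,12,t,x,y,z)+[0,0,.004])-[270,190])*4).round(0).tolist() for x,y,z in [(-.08,-.07,0),(-.08,.07,0),(-.08,-.07,.115),(-.08,.07,.115)]])
st=env.get_state();print(st["clock"],st["qvel"].round(3) if hasattr(st["qvel"],"round") else st["qvel"])
c=cam("top","pics/t19.png")
```

```text
[ 0.56781246 -0.04006236  0.119     ] [np.float64(11.597857571658873), np.float64(10.788372614962206), np.float64(11.546782224206808), np.float64(11.270698173210718)] rear [ 0.60693836 -0.03174589] tip-rear 0.006566301975879918
on blade [[358.0, 464.0], [158.0, 366.0], [369.0, 328.0], [154.0, 230.0]]
t3 [[359.0, 459.0], [157.0, 362.0], [375.0, 316.0], [160.0, 219.0]]
20.975 [ 0.047  0.012  0.012 -0.002  0.004  0.003]
```

View pics/t19.png

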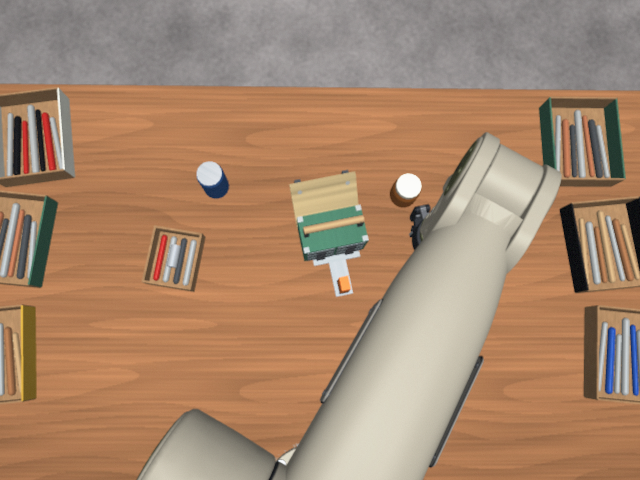

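Emit:
step_arm:
  series:
    - [[0,0,0],0,60]
    - [[0,0,0],0,60]
    - [[0,0,0],0,60]
    - [[0,0,0],0,60]

```text
clock: 21.52
tcp_pos: [0.491, -0.1898, 0.2659]
orientation: [-0.003, 0.632, 0.775, -0.001]
wrist_force: [-0.3, 0.2, -0.7]
finger_gap: 0.0651
```

```bash
python3 -c "
from workcell import env
print(env.hand_in()); print(env.get_state()['clock'])"
```

```text
the job is handed in; nothing more can be done
None
the job is handed in; nothing more can be done
```

I handed the job in at about 21.5 s. By my last camera checks, the chest stands level on the skid with everything let go; `env.hand_in()` gave no verdict.

**What I did**
- I tipped the chest back by its bar until it leaned on the rest by itself at about 41 degrees, and let go.
- I slid the blade straight in until it met resistance (about 16 N), backed off slightly and let go. The chest did not visibly move.
- I then took the bar again, lowered the chest forward in small steps and released it.

**Last checks before handing in**
- **Level:** in the side view the chest's corners match a level chest 4 mm up to within a few pixels of the enlarged picture, closer than a 3-degree tilt would.
- **Position on the blade:** the blade's front edge is about 7 mm from the middle of the chest's rear edge. The blade sits about 3 to 5 mm off-centre sideways.
- **Square:** chest and skid are within about 1 degree of each other.
- **Bystanders:** the can, jar and carton look unmoved in the top view. I judged this by eye and did not measure them again.
- **Arm:** the gripper is well clear of everything and the wrist force is under 1 N.

**What did not go as expected**
- The chest's rear edge slid about 8 mm towards the rest during tipping.
- While the chest was leaning, two estimates of its tilt disagreed by a few degrees: 37.6 from the front edge's height, 40 to 41 from the bar. I used 41.

I could not measure the contact force between the chest and the skid.

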